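# Put away the cold plate's clamping kit and sample cells

## Robot

A 7-joint arm with a two-finger parallel gripper is mounted at the origin on the work surface. World frame = base frame: x ahead of the robot, y to its left, z up, the work surface at z = 0. Lengths are in m, angles in rad, forces in N, time in s.
With the tool pointing down it reaches from about 0.425 to 1.025 m from the base axis. Payload 9.4 kg.
Tool frame: the origin (TCP) lies midway between the tips of the shut fingers; the grasp point (between the pads) lies 19 mm behind it; z points along the fingers, y is the line along which they close (so a half turn about z gives the same grasp; the last joint's range is limited). The gripper opens to 85 mm and grips with 20 to 120 N. Pads are 22 mm wide; open, the fingers measure 114 mm over their backs; the gripper's body (76 mm by 85 mm) begins 54 mm behind the grasp point. The pads swing forward as they close: fully open they stand 13 mm farther back than shut.
Start: joints at [-1.216, 0.599, -0.003, 1.599, 0.002, 0.943, -0.08], TCP at [0.303, 0.658, 0.231] pointing down, gripper open.
Joint ranges: [-2.57, 2.57], [-0.35, 1.97], [-1.29, 1.29], [0.11, 2.56], [-1.05, 4.19], [0.11, 1.86], [-2.63, 2.63]. Speed limits (rad/s): [2.22, 2.22, 3.01, 3.01, 3.14, 3.14, 3.14].

## Interface

Orientations are given as a unit quaternion [x, y, z, w].
In Python, from cell import env gives the robot as it stands. Calls block until the motion is done:
- env.move_ptp(position, orientation): joint-space move of the TCP to a pose.
- env.move_linear(position, frame=None, rate=0.15, stop_force=None): straight line of the TCP; frame=None keeps the orientation; rate is the mean speed in m/s. With stop_force (N) it stops when the force on the tool has changed by that much, and returns True; else False.
- env.move_j(angles): joint-space move.
- env.let_go() and env.grasp(grip_force=None): open the fingers fully, or close them until they stop; grip_force is the grip in N (None keeps the last).
- env.wait(seconds).
- env.inverse_kinematics(position, orientation): joint angles nearest the present ones, or None.
- env.get_obs(): the state.
- env.read_camera(name): name is "scene" or "top" or "wrist"; returns (picture, depth): 480x640x3 uint8, red, green, blue; 480x640 float32, m along the optical axis (not along the pixel's ray), 0 where there is no reading.
- env.camera_info(name): a dict with "intrinsics" (3x3 intrinsics, pixels), "R" (3x3) and "t" (3): a world point X has camera coordinates R X + t; the wrist camera has in their place "T_tool_cam" (4x4, takes a point from camera to tool coordinates, whose origin is the TCP and whose axes are the flange's). Camera axes: x right, y down, z forward; pixel columns grow to the right and rows downward; lengths in m; the calibration is good to about 2 mm. A picture is of the moment at which its call begins: read the wrist's pose just before it. camera_info takes no time and is no camera call.
A pose or a line that the arm cannot do raises env.MotionError and nothing moves.
- env.sign_off(): hands the job in; it is judged then, once.
Trained networks look in the newest picture that a camera, given by its name, has taken for a name from the list of things; names that differ only in an ending like _2 or _b are one class to them, and where a whole thing is asked for, a point or a joint stands for the part that bears it (a point fixed in the world has none). Each returns a list of dicts, best first, with "confidence" (0 to 1); they miss things now and then, are a little off and sometimes report something else, mostly with a low value. They report only what shows in the picture. A call takes as long as a camera call. They do not tell look-alikes from the thing itself.
- env.outline_of(name, camera): "region" (480x640 bool, what is visible of it) and "box" ([left, top, right, bottom] in pixels, round what is visible of it).
The state is a dict: "time_s": time; "joints": joint angles; "joint_velocities": joint speeds; "effort": joint torques, N m; "position": TCP position; "eef_rot": TCP orientation; "ft_force": force on the tool from outside, world axes, zero at the start; "moment": the same for the moment, N m; "width": opening from 0.0 (shut) to 1.0 (fully open); "gripper_force": force on a finger pad.
Only numpy, scipy, OpenCV 4.12 (cv2) and the standard library are available. Lean on these libraries where they do the work, as an engineer would, in place of code of your own. Each camera call takes 0.05 s, during which the arm holds its last target. There are 200 camera calls.

## Task

The run on the cold plate is over, so put its kit away: hang both clamp bridges over the storage bar, one leg on each side of it, and stand every sample cell upright in a bore of its own size in the open drawer, one to a bore. Once all the cells are in, push the drawer fully home past its catch, smoothly and without slamming it. Leave the hand-held meter, the mug and the jar where they are.

Things in the scene. Friction and masses are not known exactly. Their poses are not given: they have to be found in the camera images.
- bridge0: Clamp bridge: steel arch, 132 mm over its feet (own x), 26 wide (y). Legs at x = +-48 to 56 mm, then a roof rising 22 degrees to a ridge with a black lug on top to pinch: 32 (x) by 20 mm (y). Origin between the soles, z up: ridge underside at 60 mm, roof top 68, lug top 102. Starts astride the cold plate, feet on the heat sink. Hung, its origin is about 51 mm below the bar axis. 180 g.
- bridge1: Clamp bridge: steel arch, 132 mm over its feet (own x), 26 wide (y). Legs at x = +-48 to 56 mm, then a roof rising 22 degrees to a ridge with a black lug on top to pinch: 32 (x) by 20 mm (y). Origin between the soles, z up: ridge underside at 60 mm, roof top 68, lug top 102. Starts astride the cold plate, feet on the heat sink. Hung, its origin is about 51 mm below the bar axis. 180 g.
- wide_cell0: Wide sample cell: upright plain aluminium cylinder with a heavier dark steel foot, 40 mm diameter, 62 mm tall, origin at the centre of its underside, z up, about 160 g, standing on the bench at the start; may be absent.
- wide_cell1: Wide sample cell: upright plain aluminium cylinder with a heavier dark steel foot, 40 mm diameter, 62 mm tall, origin at the centre of its underside, z up, about 160 g, standing on the bench at the start; may be absent.
- slim_cell0: Slim sample cell: upright plain aluminium cylinder with a heavier dark steel foot, 30 mm diameter, 62 mm tall, origin at the centre of its underside, z up, about 100 g, standing on the bench at the start; may be absent.
- slim_cell1: Slim sample cell: upright plain aluminium cylinder with a heavier dark steel foot, 30 mm diameter, 62 mm tall, origin at the centre of its underside, z up, about 100 g, standing on the bench at the start; may be absent.
- slim_cell2: Slim sample cell: upright plain aluminium cylinder with a heavier dark steel foot, 30 mm diameter, 62 mm tall, origin at the centre of its underside, z up, about 100 g, standing on the bench at the start; may be absent.
- wide_bore0 (a point): Centre of the mouth of a wide bore (46 mm diameter, 28 deep to the drawer floor) in the grey rack in the drawer, for one wide cell; mouth 48 mm above the bench. Moves with the drawer. x points into the cabinet (closing direction), y along the rows, z up. Front row: two wide bores 84 mm apart; 56 mm behind: three slim ones 66 mm apart.
- wide_bore1 (a point): Centre of the mouth of a wide bore (46 mm diameter, 28 deep to the drawer floor) in the grey rack in the drawer, for one wide cell; mouth 48 mm above the bench. Moves with the drawer. x points into the cabinet (closing direction), y along the rows, z up. Front row: two wide bores 84 mm apart; 56 mm behind: three slim ones 66 mm apart.
- slim_bore0 (a point): Centre of the mouth of a slim bore (36 mm diameter, 28 deep to the drawer floor) in the grey rack in the drawer, for one slim cell; mouth 48 mm above the bench. Moves with the drawer. x points into the cabinet (closing direction), y along the rows, z up. Front row: two wide bores 84 mm apart; 56 mm behind: three slim ones 66 mm apart.
- slim_bore1 (a point): Centre of the mouth of a slim bore (36 mm diameter, 28 deep to the drawer floor) in the grey rack in the drawer, for one slim cell; mouth 48 mm above the bench. Moves with the drawer. x points into the cabinet (closing direction), y along the rows, z up. Front row: two wide bores 84 mm apart; 56 mm behind: three slim ones 66 mm apart.
- slim_bore2 (a point): Centre of the mouth of a slim bore (36 mm diameter, 28 deep to the drawer floor) in the grey rack in the drawer, for one slim cell; mouth 48 mm above the bench. Moves with the drawer. x points into the cabinet (closing direction), y along the rows, z up. Front row: two wide bores 84 mm apart; 56 mm behind: three slim ones 66 mm apart.
- drawer_front (a point): Point on the outer face of the white drawer front (246 mm wide, 12 thick), on its middle line, 84 mm above the bench; top edge at 106 mm. x points into the cabinet (push this way), y across. A black pull 100 mm wide sticks out 14 mm, 34 to 46 mm above the bench. The cabinet is fixed; its top is 115 mm above the bench.
- drawer (a joint): How far the drawer is out, in m: 0 = fully home, about 0.15 = open. A sprung roller catch resists over the last 15 to 5 mm (some 10 N), then draws the drawer home and holds it.
- bar_mid (a point): Middle of the storage bar's axis: a horizontal steel bar, 16 mm diameter, 240 mm long along its y axis, axis 150 mm above the bench, on a post at each end. x is across the bar, z up.
- cold_plate: Fixed thermoelectric plate: heat sink 150 mm (x) by 220 mm (y), its top 80 mm above the bench, with a blue layer and an aluminium plate 80 by 196 mm on it, top at 100 mm. Origin at bench level under its centre.
- meter: Bystander: red and black hand-held thermometer lying flat, 150 x 75 x 36 mm, origin at the centre of its underside. Leave alone.
- mug: Bystander: white mug, 80 mm wide and 90 mm high, origin at the centre of its underside. Leave alone.
- jar: Bystander: small jar, 60 mm wide and 70 mm high, origin at the centre of its underside. Leave alone.
There are look-alikes about, which are no part of the job. What is shaped like the bridge1 but pink or yellow is not meant.

How it is judged:
On the way, in this order (a step that is already met when the one before it is completed fails the run):
1. every sample cell stands in a bore of its own size, with the drawer still open (angle between each of wide_cell0, wide_cell1, slim_cell0, slim_cell1, slim_cell2's own z axis and vertical below 0.12 rad and ((horizontal distance between wide_cell0 and wide_bore0 below 0.008 m and z of wide_cell0 in the frame of wide_bore0 between -0.034 and -0.022 m) or (horizontal distance between wide_cell0 and wide_bore1 below 0.008 m and z of wide_cell0 in the frame of wide_bore1 between -0.034 and -0.022 m)) and ((horizontal distance between wide_cell1 and wide_bore0 below 0.008 m and z of wide_cell1 in the frame of wide_bore0 between -0.034 and -0.022 m) or (horizontal distance between wide_cell1 and wide_bore1 below 0.008 m and z of wide_cell1 in the frame of wide_bore1 between -0.034 and -0.022 m)) and ((horizontal distance between slim_cell0 and slim_bore0 below 0.008 m and z of slim_cell0 in the frame of slim_bore0 between -0.034 and -0.022 m) or (horizontal distance between slim_cell0 and slim_bore1 below 0.008 m and z of slim_cell0 in the frame of slim_bore1 between -0.034 and -0.022 m) or (horizontal distance between slim_cell0 and slim_bore2 below 0.008 m and z of slim_cell0 in the frame of slim_bore2 between -0.034 and -0.022 m)) and ((horizontal distance between slim_cell1 and slim_bore0 below 0.008 m and z of slim_cell1 in the frame of slim_bore0 between -0.034 and -0.022 m) or (horizontal distance between slim_cell1 and slim_bore1 below 0.008 m and z of slim_cell1 in the frame of slim_bore1 between -0.034 and -0.022 m) or (horizontal distance between slim_cell1 and slim_bore2 below 0.008 m and z of slim_cell1 in the frame of slim_bore2 between -0.034 and -0.022 m)) and ((horizontal distance between slim_cell2 and slim_bore0 below 0.008 m and z of slim_cell2 in the frame of slim_bore0 between -0.034 and -0.022 m) or (horizontal distance between slim_cell2 and slim_bore1 below 0.008 m and z of slim_cell2 in the frame of slim_bore1 between -0.034 and -0.022 m) or (horizontal distance between slim_cell2 and slim_bore2 below 0.008 m and z of slim_cell2 in the frame of slim_bore2 between -0.034 and -0.022 m)) and value of joint drawer above 0.03 m), for 0.2 s.
2. the drawer has been pushed home with the cells standing in it (angle between each of wide_cell0, wide_cell1, slim_cell0, slim_cell1, slim_cell2's own z axis and vertical below 0.12 rad and ((horizontal distance between wide_cell0 and wide_bore0 below 0.008 m and z of wide_cell0 in the frame of wide_bore0 between -0.034 and -0.022 m) or (horizontal distance between wide_cell0 and wide_bore1 below 0.008 m and z of wide_cell0 in the frame of wide_bore1 between -0.034 and -0.022 m)) and ((horizontal distance between wide_cell1 and wide_bore0 below 0.008 m and z of wide_cell1 in the frame of wide_bore0 between -0.034 and -0.022 m) or (horizontal distance between wide_cell1 and wide_bore1 below 0.008 m and z of wide_cell1 in the frame of wide_bore1 between -0.034 and -0.022 m)) and ((horizontal distance between slim_cell0 and slim_bore0 below 0.008 m and z of slim_cell0 in the frame of slim_bore0 between -0.034 and -0.022 m) or (horizontal distance between slim_cell0 and slim_bore1 below 0.008 m and z of slim_cell0 in the frame of slim_bore1 between -0.034 and -0.022 m) or (horizontal distance between slim_cell0 and slim_bore2 below 0.008 m and z of slim_cell0 in the frame of slim_bore2 between -0.034 and -0.022 m)) and ((horizontal distance between slim_cell1 and slim_bore0 below 0.008 m and z of slim_cell1 in the frame of slim_bore0 between -0.034 and -0.022 m) or (horizontal distance between slim_cell1 and slim_bore1 below 0.008 m and z of slim_cell1 in the frame of slim_bore1 between -0.034 and -0.022 m) or (horizontal distance between slim_cell1 and slim_bore2 below 0.008 m and z of slim_cell1 in the frame of slim_bore2 between -0.034 and -0.022 m)) and ((horizontal distance between slim_cell2 and slim_bore0 below 0.008 m and z of slim_cell2 in the frame of slim_bore0 between -0.034 and -0.022 m) or (horizontal distance between slim_cell2 and slim_bore1 below 0.008 m and z of slim_cell2 in the frame of slim_bore1 between -0.034 and -0.022 m) or (horizontal distance between slim_cell2 and slim_bore2 below 0.008 m and z of slim_cell2 in the frame of slim_bore2 between -0.034 and -0.022 m)) and value of joint drawer below 0.004 m), for 0.2 s.
At the end, for the whole second after the job is handed in: Both bridges hang at rest astride the bar (within 30 mm of it crosswise and 105 mm of its middle lengthwise, lean under 20, skew under 28 degrees); each cell present stands at the bottom of a bore of its own size (within 8 mm, tilt under 0.12 rad); the drawer is within 4 mm of home (all of step 2 and linear speed of each of wide_cell0, wide_cell1, slim_cell0, slim_cell1, slim_cell2 below 0.03 m/s and x of bridge0 in the frame of bar_mid between -0.03 and 0.03 m and y of bridge0 in the frame of bar_mid between -0.105 and 0.105 m and z of bridge0 in the frame of bar_mid between -0.07 and -0.035 m and angle between each of bridge0, bridge1's own z axis and vertical below 0.35 rad and angle between the x axis of each of bridge0, bridge1 and the x axis of bar_mid, either way round below 0.5 rad and linear speed of each of bridge0, bridge1 below 0.04 m/s and angular speed of each of bridge0, bridge1 below 0.5 rad/s and x of bridge1 in the frame of bar_mid between -0.03 and 0.03 m and y of bridge1 in the frame of bar_mid between -0.105 and 0.105 m and z of bridge1 in the frame of bar_mid between -0.07 and -0.035 m); the robot touches nothing.
It fails at once if the meter is disturbed (moved more than 30 mm) (distance of meter from where it was at the start of the episode above 0.03 m).
It fails at once if the mug is disturbed (moved more than 30 mm) (distance of mug from where it was at the start of the episode above 0.03 m).
It fails at once if the jar is disturbed (moved more than 30 mm) (distance of jar from where it was at the start of the episode above 0.03 m).
It fails at once if the drawer is slammed (closing faster than 0.5 m/s) (velocity of joint drawer below -0.5 m/s).
Of wide_cell0, wide_cell1, slim_cell0, slim_cell1, slim_cell2 only 3 to 5 are there at a start; the rules pass over those that are not, and their reading is None.
At some moment in a run one of wide_cell0, wide_cell1, slim_cell0, slim_cell1, slim_cell2 may be knocked a few centimetres aside while the robot is not near it.
It also fails if it takes over 210 s, if anything falls off the work surface, if the arm or the gripper's body presses on something with over 40 N, if the wrist force passes 120 N, or if a joint passes its speed limit or range.

## Working session

There is one attempt and no reset: what is moved stays moved. The work goes in short steps, each a Python script; the robot and the scene stay as the last script left them, time stands still between calls to the robot, and variables do not carry over. Pictures are saved under pics/ and viewed, at most 14 in all, crops included, and the job is handed in when it is done.

```bash
ls; mkdir -p pics; python3 - <<'E'
from cell import env
import cv2,numpy as np
o=env.get_obs();print(o['time_s'],o['position'],o['eef_rot'],o['width'])
for c in ['scene','top','wrist']:
    p,d=env.read_camera(c);cv2.imwrite(f'pics/{c}0.png',p[:,:,::-1]);np.save(f'pics/{c}0.npy',d)
    i=env.camera_info(c);print(c,{k:np.round(v,4).tolist() for k,v in i.items()})
E
```

```text
pics
0.0 [0.30326671 0.65802355 0.23042648] [ 2.14225060e-01  9.76784030e-01 -7.58197538e-04 -8.86411794e-05] 0.9976560944909597
scene {'intrinsics': [[591.4315, 0.0, 318.0859], [0.0, 591.4315, 244.6854], [0.0, 0.0, 1.0]], 'R': [[-0.864, 0.5029, -0.0226], [0.3397, 0.5492, -0.7636], [-0.3716, -0.6674, -0.6453]], 't': [0.4818, -0.1029, 1.5387]}
top {'intrinsics': [[536.464, 0.0, 312.9199], [0.0, 536.464, 240.6174], [0.0, 0.0, 1.0]], 'R': [[-0.009, -0.9999, 0.0104], [-0.9864, 0.0072, -0.164], [0.1639, -0.0118, -0.9864]], 't': [0.0125, 0.5672, 1.3519]}
wrist {'intrinsics': [[348.483, 0.0, 319.111], [0.0, 348.483, 237.7321], [0.0, 0.0, 1.0]], 'T_tool_cam': [[0.0008, -0.9453, -0.3261, 0.0841], [1.0, 0.0005, 0.0009, 0.0002], [-0.0007, -0.3261, 0.9453, -0.1418], [0.0, 0.0, 0.0, 1.0]]}
```

View pics/top0.png

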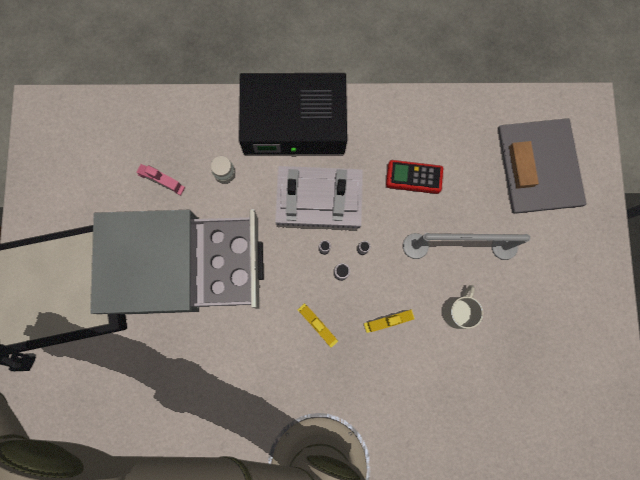

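View pics/scene0.png

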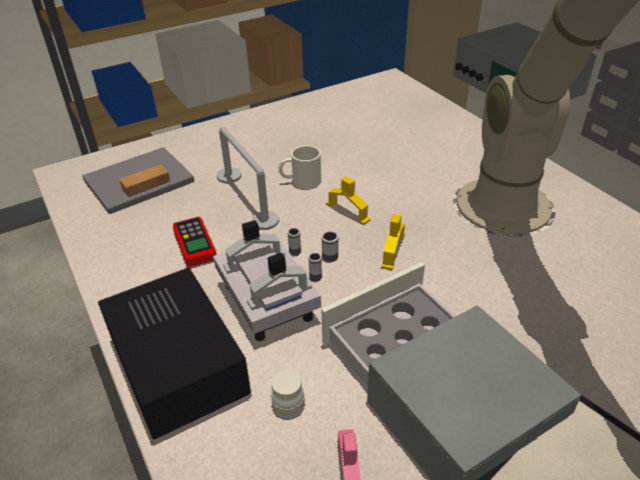

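Top view: the cells are slim at (325,247) and (364,247), and wide at (342,271). The steel bridges with black lugs are on the plate at (292,195) and (340,193). The pink one at (160,180) and the yellow ones at (318,325) and (388,320) are look-alikes. The drawer opens toward image right, with its front at (254,258), and the bar runs (415,240)–(525,238). The scene view also shows three cells.

```bash
cat > h.py <<'E'
import numpy as np,cv2
from cell import env
from scipy.spatial.transform import Rotation as Ro
def cam(c,obs=None):
    i=env.camera_info(c);K=np.array(i['intrinsics'])
    if 'R' in i: R=np.array(i['R']);t=np.array(i['t']);return K,R.T,-R.T@t   # cam->world
    T=np.array(i['T_tool_cam']);W=Ro.from_quat(obs['eef_rot']).as_matrix()
    return K,W@T[:3,:3],W@T[:3,3]+obs['position']
def cloud(d,c,obs=None):
    K,R,C=cam(c,obs);v,u=np.mgrid[:480,:640]
    P=np.stack([(u-K[0,2])/K[0,0],(v-K[1,2])/K[1,1],np.ones_like(d)],-1)*d[...,None]
    P=P@R.T+C;P[d<=0]=np.nan;return P
def shot(c,fn=None):
    o=env.get_obs();p,d=env.read_camera(c)
    if fn: cv2.imwrite(f'pics/{fn}.png',p[:,:,::-1])
    return p,cloud(d,c,o),o
def quat(yaw):  # tool down, tool y axis (closing) at world angle yaw
    y=np.array([np.cos(yaw),np.sin(yaw),0]);z=np.array([0,0,-1.]);x=np.cross(y,z)
    return Ro.from_matrix(np.stack([x,y,z],1)).as_quat()
E
python3 - <<'E'
from h import *
np.set_printoptions(precision=4,suppress=True)
for c in ['top','scene']:
    p,P,o=shot(c)
    for n in ['bridge0','wide_cell0','slim_cell0','drawer','drawer_front','bar_mid','cold_plate','meter','mug','jar']:
        for r in env.outline_of(n,c):
            m=r['region']; Q=P[m];Q=Q[~np.isnan(Q[:,0])]
            if r['confidence']<.3 or len(Q)<5: continue
            zt=np.percentile(Q[:,2],97); T=Q[Q[:,2]>zt-.006]
            rect=cv2.minAreaRect(T[:,:2].astype(np.float32)*1000)
            print(c,n,round(r['confidence'],2),np.round(r['box']),'ztop',zt.round(4),'topmean',T.mean(0),'rect',np.round(rect[0],1),np.round(rect[1],1),round(rect[2],1),len(T))
p,P,o=shot('top');np.save('pics/P.npy',P)
# rack features: sample points
for uv in [(254,258),(254,215),(254,303),(150,260),(195,215),(195,308),(219,262),(228,258),(440,240),(470,239),(515,238),(238,245),(239,277)]:
    print(uv,P[uv[1],uv[0]])
E
```

```text
top bridge0 0.97 [282. 172. 298. 221.] ztop 0.1838 topmean [0.6805 0.0612 0.1818] rect [680.3  60.7] [19.3 30.3] 89.8 100
top bridge0 0.97 [140. 167. 185. 195.] ztop 0.104 topmean [0.7436 0.4215 0.1018] rect [742.9 420.8] [33.5 19.6] 65.8 83
top bridge0 0.86 [364. 311. 414. 334.] ztop 0.104 topmean [ 0.3606 -0.1879  0.102 ] rect [ 360.3 -188.3] [19.1 31.6] 17.3 98
top bridge0 0.67 [332. 167. 346. 222.] ztop 0.1844 topmean [ 0.6794 -0.0581  0.1822] rect [679.3 -59.1] [19.6 31.7] 89.8 100
top bridge0 0.61 [294. 305. 338. 349.] ztop 0.1044 topmean [ 0.3504 -0.0007  0.1023] rect [350.1  -0.3] [30.9 19. ] 44.4 91
top wide_cell0 0.63 [334. 264. 353. 280.] ztop 0.0671 topmean [ 0.4867 -0.0633  0.0637] rect [487.7 -63.4] [34.2 35.8] 48.9 113
top slim_cell0 0.62 [316. 242. 330. 258.] ztop 0.0672 topmean [ 0.5518 -0.0208  0.0637] rect [550.9 -21.2] [28.  22.8] 22.5 54
top slim_cell0 0.44 [359. 242. 371. 255.] ztop 0.0668 topmean [ 0.5484 -0.1228  0.0637] rect [ 549.4 -122.6] [26.4 26.2] 62.2 68
top drawer 0.61 [190. 209. 263. 308.] ztop 0.1065 topmean [0.5158 0.1595 0.106 ] rect [517.8 160. ] 
[... 2911 characters left out ...]
7 131
scene mug 0.7 [280. 145. 327. 188.] ztop 0.0911 topmean [ 0.3786 -0.3678  0.0893] rect [ 378.2 -368.4] [82.  78.4] 41.5 160
scene jar 0.82 [270. 370. 306. 418.] ztop 0.0728 topmean [0.7666 0.2515 0.0703] rect [766.  250.4] [53.4 51.4] 61.5 593
(254, 258) [0.5151 0.1552 0.1041]
(254, 215) [0.6258 0.1569 0.0964]
(254, 303) [0.4039 0.1539 0.1068]
(150, 260) [0.5111 0.4101 0.1118]
(195, 215) [0.6375 0.3163 0.0473]
(195, 308) [0.3956 0.3104 0.0441]
(219, 262) [0.5163 0.2554 0.0212]
(228, 258) [0.5232 0.228  0.0478]
(440, 240) [ 0.5744 -0.3364 -0.0006]
(470, 239) [ 0.5508 -0.3702  0.1533]
(515, 238) [ 0.5522 -0.4789  0.1548]
(238, 245) [0.561  0.2059 0.0225]
(239, 277) [0.476  0.2018 0.0243]
```

```bash
python3 - <<'E'
import cv2
a=cv2.imread('pics/top0.png')
cv2.imwrite('pics/crop1.png',cv2.resize(a[150:310,190:400],None,fx=3.7,fy=3.7,interpolation=2))
E
```

```text
(no output)
```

View pics/crop1.png

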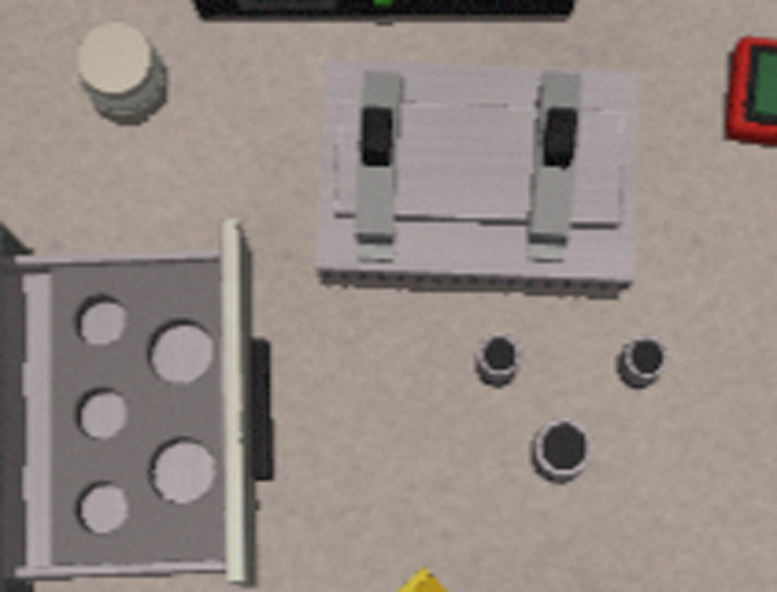

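The crop confirms it: the grey steel bridges with black lugs are at crop (378,137) and (560,137). The cells are at (497,360), (642,360) and (560,450), one wide and two slim. Next I take wrist views over the drawer and the cells for the second measurement.

```bash
cat >> h.py <<'E'
def cells(c,P):   # top-disc centres of the cells seen
    out=[]
    for n in ['wide_cell0','slim_cell0']:
        for r in env.outline_of(n,c):
            Q=P[r['region']];Q=Q[~np.isnan(Q[:,0])]
            if r['confidence']<.3 or len(Q)<20: continue
            zt=np.percentile(Q[:,2],97);T=Q[Q[:,2]>zt-.005]
            (x,y),rad=cv2.minEnclosingCircle(T[:,:2].astype(np.float32)*1000)
            out.append((n,round(r['confidence'],2),np.round([x,y,zt*1000,rad],1).tolist(),np.round(T[:,:2].mean(0)*1000,1).tolist()))
    return out
def bores(P):
    # rack holes: grid map of points near mouth level, circles of what is missing
    x0,y0,s=.38,.15,.001
    m=(P[...,2]>.044)&(P[...,2]<.054)&(P[...,0]>.38)&(P[...,0]<.66)&(P[...,1]>.15)&(P[...,1]<.34)
    g=np.zeros((190,280),np.uint8)
    q=P[m];g[((q[:,1]-y0)/s).astype(int),((q[:,0]-x0)/s).astype(int)]=255
    g=cv2.morphologyEx(g,cv2.MORPH_CLOSE,np.ones((5,5),np.uint8))
    cs,_=cv2.findContours(255-g,cv2.RETR_LIST,cv2.CHAIN_APPROX_NONE);out=[]
    for c in cs:
        A=cv2.contourArea(c)
        if 400<A<2600:
            e=cv2.fitEllipse(c);out.append(np.round([e[0][0]+x0*1000+.5,e[0][1]+y0*1000+.5,*e[1]],1).tolist())
    return out
E
python3 - <<'E'
from h import *
P=np.load('pics/P.npy')
print('top bores',bores(P)); p,S,o=shot('scene');print('scene bores',bores(S))
m=(abs(P[...,1]-.257)<.004)&(P[...,0]>.38)&(P[...,0]<.66);q=P[m];q=q[np.argsort(q[:,0])]
print('profile',[(int(1000*a),int(1000*b)) for a,_,b in q[::2]])
q=env.inverse_kinematics
o=env.get_obs()
for yaw in (0,np.pi):
    print(yaw,q([.43,.22,.33],quat(yaw)))
def go(pos):
    best=None
    for yaw in (0,np.pi):
        j=env.inverse_kinematics(pos,quat(yaw))
        if j is not None and (best is None or abs(j[6])<abs(best[1][6])): best=(yaw,j)
    env.move_ptp(pos,quat(best[0]));print(best[0],env.get_obs()['time_s'])
go([.52,.24,.36])
p,W,o=shot('wrist','w1');print('wrist bores',bores(W))
go([.52,-.06,.33])
p,W,o=shot('wrist','w2');print(cells('wrist',W))
p,P,o=shot('scene');print(cells('scene',P))
E
```

```text
top bores [[514.8, 257.6, 36.4, 37.6], [449.4, 256.3, 36.9, 37.2], [581.5, 259.8, 36.2, 40.5], [558.0, 202.8, 46.1, 47.7], [474.9, 200.3, 47.2, 47.3]]
scene bores [[558.8, 204.0, 44.0, 46.1], [475.4, 201.8, 44.9, 46.1]]
profile [(381, 2), (381, 0), (383, 6), (383, 0), (386, 3), (389, 0), (391, 0), (391, -2), (394, -1), (396, 4), (396, -1), (399, 2), (402, 0), (402, -1), (403, 37), (403, 27), (404, 56), (407, 58), (407, 56), (410, 43), (412, 50), (412, 45), (415, 45), (417, 48), (418, 41), (420, 47), (422, 49), (422, 46), (425, 45), (427, 54), (428, 43), (430, 46), (434, 23), (435, 18), (437, 17), (439, 24), (440, 18), (442, 19), (444, 25), (445, 17), (448, 18), (450, 25), (451, 14), (453, 20), (455, 23), (456, 15), (458, 18), (460, 21), (461, 18), (463, 21), (466, 23), (467, 40), (468, 53), (469, 45), (471, 49), (471, 46), (474, 47), (476, 50), (476, 46), (479, 46), (481, 52), (483, 53), (484, 47), (486, 50), (487, 46), (489, 47), (490, 42), (492, 47), (494, 51), (494, 48), (497, 48), (503, 20), (503, 19), (506, 15), (508, 18), (508, 15), (510, 21), (513, 18), (514, 14), (516, 21), (
[... 1039 characters left out ...]
25
wrist bores [[581.9, 261.5, 34.4, 35.2], [516.0, 259.8, 34.8, 35.0], [450.4, 257.8, 34.6, 34.8], [559.5, 205.0, 44.6, 44.9], [476.0, 202.9, 44.8, 45.3]]
0 4.3333
[('wide_cell0', 0.68, [488.4, -62.6, 62.7, 19.9], [488.6, -62.0]), ('slim_cell0', 0.83, [553.2, -19.0, 62.9, 15.0], [553.1, -18.8]), ('slim_cell0', 0.71, [551.3, -121.5, 62.6, 14.9], [551.2, -120.9]), ('slim_cell0', 0.38, [518.4, 142.8, 45.6, 48.5], [512.1, 142.1])]
[('wide_cell0', 0.95, [487.4, -62.9, 65.1, 21.9], [488.2, -62.4]), ('wide_cell0', 0.34, [516.8, 237.8, 106.5, 143.3], [523.3, 163.2]), ('slim_cell0', 0.87, [550.6, -119.7, 65.2, 14.9], [551.3, -120.0]), ('slim_cell0', 0.75, [552.3, -19.7, 65.0, 15.5], [553.5, -17.7])]
```

View pics/w1.png

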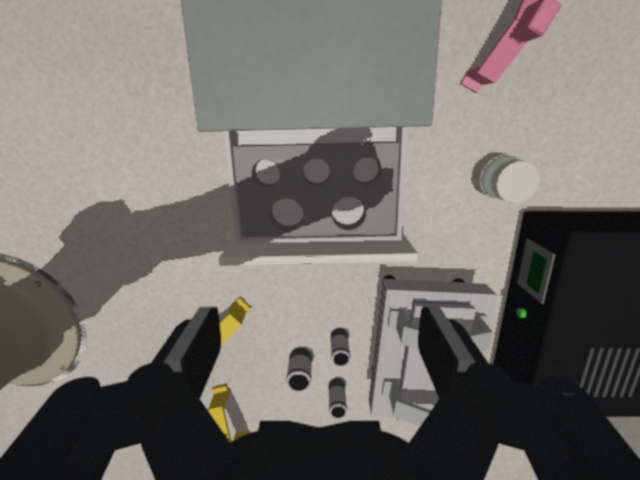

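View pics/w2.png

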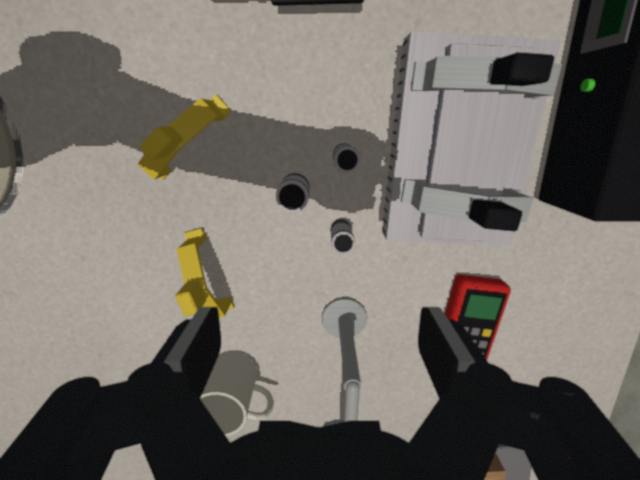

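Wrist measurements agree with the other two views to about 2 mm. w1 shows the bores at (288,211), (348,211), (267,171), (316,170) and (366,169). w2 shows the wide cell at (293,190) and the slim cells at (346,156) and (342,240). The rack is clear, so I move the cells, re-looking before each grasp.

```bash
cat >> h.py <<'E'
BORE={'wide':[(.5592,.2045)],'slim':[(.4502,.2575),(.5818,.261)]}
def near(c,name,p,tol=.06):
    r=[x for x in c if x[0].startswith(name) and abs(x[2][2]-63)<6 and x[2][3]<26 and np.hypot(x[2][0]/1000-p[0],x[2][1]/1000-p[1])<tol]
    r.sort(key=lambda x:np.hypot(x[2][0]/1000-p[0],x[2][1]/1000-p[1]))
    return (np.array(r[0][2][:2])+np.array(r[0][3]))/2000
def stat(s):
    o=env.get_obs();print(s,round(o['time_s'],1),'w',round(o['width'],3),'gf',np.round(o['gripper_force'],1),np.round(o['position'],4),'F',np.round(o['ft_force'],1))
def pick(p,h=.036):
    env.move_ptp([p[0],p[1],.13],quat(0));env.move_linear([p[0],p[1],h],rate=.12,stop_force=12)
    env.grasp(40);stat('grasp');env.move_linear([p[0],p[1],.2],rate=.25);stat('lift')
def place(b,h=.036):
    env.move_linear([b[0],b[1],.2],rate=.3);env.move_linear([b[0],b[1],.105],rate=.2)
    hit=env.move_linear([b[0],b[1],.020+h-.001],rate=.05,stop_force=6);stat(f'down hit={hit}')
    return hit
E
python3 - <<'E'
from h import *
p,W,o=shot('wrist');t=near(cells('wrist',W),'wide',(.488,-.062));print(t)
pick(t);place(BORE['wide'][0])
E
```

```text
[ 0.4887  -0.06235]
grasp 7.0 w 0.457 gf 39.3 [ 0.4888 -0.0623  0.0365] F [-2.1  0.8  7.2]
lift 7.8 w 0.455 gf 40.5 [ 0.4881 -0.0619  0.1992] F [-0.1  0.  -1.7]
down hit=True 10.4 w 0.455 gf 41.2 [0.5589 0.2043 0.0565] F [-1.5  0.5  7.6]
```

```bash
cat >> h.py <<'E'
def leave():
    o=env.get_obs()['position'];env.move_linear([o[0],o[1],o[2]+.001],rate=.05);env.let_go();stat('open')
    env.move_linear([o[0],o[1],.16],rate=.2)
def fetch(kind,p,b):
    env.move_ptp([.52,-.06,.33],quat(0));q,W,o=shot('wrist');c=cells('wrist',W);print(c);t=near(c,kind,p);print(t)
    pick(t)
    if env.get_obs()['width']<.2: print('MISSED');raise SystemExit
    if place(b) and env.get_obs()['position'][2]<.0585: leave()
    else: print('NOT SEATED')
E
python3 - <<'E'
from h import *
leave();fetch('slim',(.553,-.019),BORE['slim'][1])
E
```

```text
open 11.2 w 1.004 gf 0.0 [0.5589 0.2043 0.0576] F [-0.2 -0.1 -0.2]
[('slim_cell0', 0.78, [551.3, -121.5, 62.5, 15.0], [551.1, -120.9]), ('slim_cell0', 0.77, [553.4, -19.0, 62.8, 15.0], [553.4, -18.7])]
[ 0.5534  -0.01885]
grasp 15.4 w 0.003 gf 19.4 [ 0.5558 -0.0186  0.0619] F [-0.4  2.3 39.7]
lift 16.2 w 0.001 gf 0.0 [ 0.5526 -0.0184  0.1989] F [-0.8 -0.5  0.2]
MISSED
```

The finger hit the heat sink edge: open along x, it reaches x=0.61. I look again and grasp this one along y, then turn it in the air.

```bash
cat >> h.py <<'E'
def fetch2(kind,p,b,yaw):
    env.let_go();env.move_ptp([.52,-.06,.33],quat(0));q,W,o=shot('wrist');c=cells('wrist',W);print(c);t=near(c,kind,p);print(t)
    env.move_ptp([t[0],t[1],.13],quat(yaw));
    if env.move_linear([t[0],t[1],.036],rate=.1,stop_force=5): stat('HIT');raise SystemExit
    env.grasp(40);stat('grasp');env.move_linear([t[0],t[1],.2],rate=.25);stat('lift')
    if env.get_obs()['width']<.2: print('MISSED');raise SystemExit
    env.move_ptp([b[0],b[1],.2],quat(0))
    if place(b) and env.get_obs()['position'][2]<.0585: leave()
    else: print('NOT SEATED')
E
python3 - <<'E'
from h import *
for y in (np.pi/2,-np.pi/2): print(y,env.inverse_kinematics([.553,-.019,.13],quat(y)))
env.let_go();env.move_ptp([.52,-.06,.33],quat(0));p,W,o=shot('wrist','w3');print(cells('wrist',W));stat('')
p,P,o=shot('scene','s3');print(cells('scene',P))
E
```

```text
1.5707963267948966 [-0.05939167  0.53516577 -0.01260673  2.08394215  0.01288176  0.52255548
  1.4893976 ]
-1.5707963267948966 [-0.58724079  0.67960092  0.81073846  2.11609757 -0.80224178  0.68622733
 -0.79741587]
[('slim_cell0', 0.82, [553.4, -19.0, 62.8, 14.8], [553.2, -18.8]), ('slim_cell0', 0.72, [551.3, -121.0, 62.6, 14.6], [551.4, -120.5])]
 17.7 w 1.002 gf 0.0 [ 0.5197 -0.0593  0.3289] F [-0.3  0.1 -0.6]
[('wide_cell0', 0.95, [557.8, 202.0, 84.7, 21.2], [558.4, 203.3]), ('wide_cell0', 0.35, [516.7, 237.1, 106.7, 146.2], [523.6, 165.4]), ('slim_cell0', 0.82, [552.5, -120.2, 64.8, 17.8], [551.0, -120.9]), ('slim_cell0', 0.73, [554.7, -18.6, 64.9, 15.7], [553.9, -18.3])]
```

View pics/s3.png

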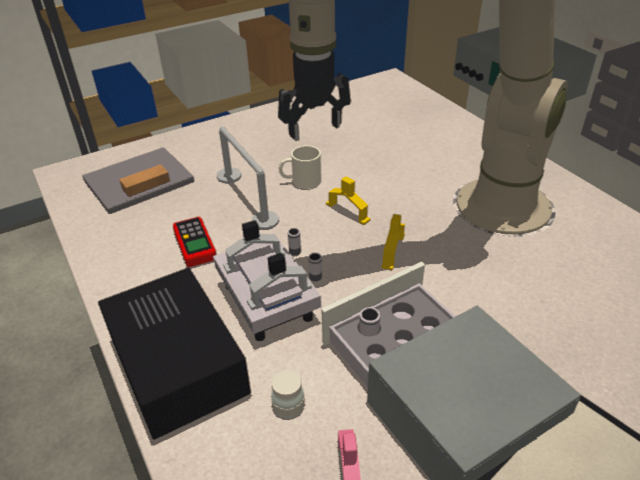

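The wide cell stands in its bore at (370,318), and both slim cells are still upright at (294,240) and (315,265). I fetch both with the gripper closing along y.

```bash
python3 - <<'E'
from h import *
fetch2('slim',(.553,-.019),BORE['slim'][1],np.pi/2)
E
```

```text
[('slim_cell0', 0.98, [553.6, -19.1, 62.8, 14.9], [553.3, -18.9]), ('slim_cell0', 0.92, [551.1, -121.6, 62.7, 15.1], [551.1, -120.9]), ('slim_cell0', 0.46, [517.1, 142.1, 44.6, 46.5], [506.0, 141.4])]
[ 0.55345 -0.019  ]
grasp 21.4 w 0.338 gf 39.1 [ 0.5536 -0.0191  0.0363] F [-1.   0.3  5.1]
lift 22.2 w 0.339 gf 39.5 [ 0.5527 -0.0188  0.199 ] F [ 0.2 -0.1 -1.4]
down hit=True 25.5 w 0.339 gf 40.5 [0.5815 0.2608 0.0563] F [-0.7  0.1  7.3]
open 26.3 w 1.0 gf 0.0 [0.5815 0.2608 0.0573] F [1.7 0.4 0. ]
```

```bash
python3 - <<'E'
from h import *
fetch2('slim',(.551,-.121),BORE['slim'][0],np.pi/2)
env.move_ptp([.52,.1,.36],quat(0))
for c in ('scene','top','wrist'):
    p,P,o=shot(c,'z'+c);print(c,cells(c,P))
    if c=='wrist':
        for r in env.outline_of('drawer_front',c):
            Q=P[r['region']];Q=Q[(Q[:,2]>.102)&(Q[:,1]<.18)]
            if len(Q)>50: print('front',r['confidence'],Q.min(0),Q.max(0),Q.mean(0))
E
```

```text
[('slim_cell0', 0.71, [551.2, -121.5, 62.6, 15.0], [551.1, -120.9])]
[ 0.55115 -0.1212 ]
grasp 31.8 w 0.341 gf 39.1 [ 0.5513 -0.1212  0.0363] F [ 0.2 -0.8  4. ]
lift 32.6 w 0.338 gf 39.4 [ 0.5505 -0.1208  0.1989] F [ 0.2 -0.1 -1.3]
down hit=True 36.1 w 0.336 gf 40.5 [0.45   0.2572 0.0562] F [-1.4  0.1  8.5]
open 36.9 w 1.003 gf 0.0 [0.45   0.2572 0.0572] F [-0.1  0.5  1.1]
scene [('wide_cell0', 0.86, [558.0, 202.2, 84.8, 21.6], [557.9, 203.2]), ('slim_cell0', 0.62, [597.7, 283.7, 85.2, 41.8], [581.5, 263.1]), ('slim_cell0', 0.54, [471.5, 279.3, 86.2, 47.6], [451.7, 262.2]), ('slim_cell0', 0.47, [519.4, 159.5, 106.9, 121.8], [525.6, 162.5])]
top []
wrist [('wide_cell0', 0.95, [557.9, 203.3, 82.9, 19.8], [557.7, 203.5]), ('wide_cell0', 0.64, [519.0, 162.8, 105.3, 122.4], [519.5, 161.8]), ('wide_cell0', 0.57, [553.8, 104.2, 394.5, 17.1], [553.2, 106.3]), ('slim_cell0', 0.98, [449.5, 258.1, 82.9, 15.1], [449.3, 258.1]), ('slim_cell0', 0.68, [580.6, 261.8, 82.9, 15.0], [580.6, 261.8])]
front 0.88 [0.39622517 0.15289379 0.10203768] [0.64056108 0.17043333 0.10784878] [0.51908563 0.16178498 0.10491164]
```

View pics/zscene.png

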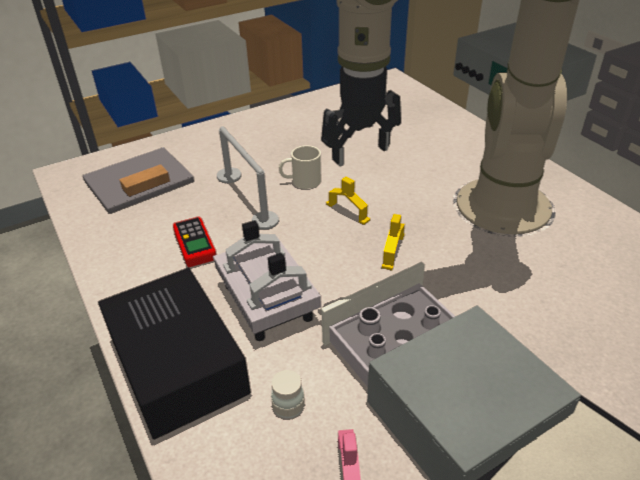

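All three cells are seated, tops at 83 mm as expected: wide at (370,318), slim at (377,342) and (432,313). Now I push the drawer.

```bash
python3 - <<'E'
from h import *
d=np.array([-.028,.9996,0]);a=np.array([.520,.105,.075])
env.grasp(20)
env.move_ptp([a[0],a[1],.2],quat(.028));env.move_linear(a,rate=.15,stop_force=8)
print(env.move_linear(a+d*.06,rate=.08,stop_force=4));stat('contact')
c=env.get_obs()['position'];
print(env.move_linear(c+d*.125,rate=.09,stop_force=25));stat('near')
print(env.move_linear(c+d*.153,rate=.04,stop_force=28));stat('home')
b=env.get_obs()['position'];env.move_linear(b-d*.08,rate=.15);env.move_linear([.5,.2,.3],rate=.2)
p,P,o=shot('scene','d1')
q=P[(P[...,2]>.09)&(P[...,2]<.104)&(abs(P[...,0]-.52)<.1)&(P[...,1]>.13)&(P[...,1]<.33)]
print('front face y',np.percentile(q[:,1],[2,50,98]),len(q))
E
```

```text
False
contact 42.4 w -0.003 gf 0.0 [0.5181 0.1648 0.0749] F [-0.4  0.1 -0.1]
False
near 44.0 w 0.002 gf 0.0 [0.5143 0.2902 0.0749] F [-0.1 -0.4 -0.2]
True
home 44.3 w 0.001 gf 0.0 [0.5141 0.2915 0.0747] F [-0.   1.   0.1]
front face y [0.29908024 0.30320636 0.30729728] 21
```

View pics/d1.png

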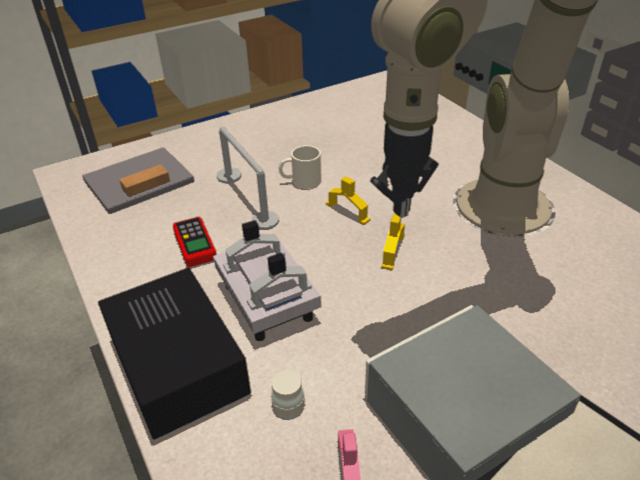

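The drawer looks nearly home, with its front flush at (420,333). I press again to make sure it is past the catch.

```bash
python3 - <<'E'
from h import *
env.move_ptp([.516,.25,.2],quat(.028));env.move_linear([.516,.25,.075],rate=.15,stop_force=8)
env.move_linear([.515,.285,.075],rate=.1,stop_force=8)
print(env.move_linear([.514,.315,.075],rate=.02,stop_force=25));stat('press')
b=env.get_obs()['position'];env.move_linear([.516,b[1]-.05,.075],rate=.15);env.move_linear([.516,b[1]-.05,.3],rate=.25)
q0=quat(0)
env.move_ptp([.56,.2,.36],quat(0))
p,P,o=shot('wrist','d2')
for c,P in (('wrist',P),('top',shot('top','d2t')[1])):
    q=P[(P[...,2]>.1)&(P[...,2]<.109)&(abs(P[...,0]-.52)<.1)&(P[...,1]>.2)&(P[...,1]<.34)]
    print(c,'front top edge y',np.percentile(q[:,1],[2,50,98]),len(q))
    q=P[(P[...,2]>.110)&(P[...,2]<.120)&(abs(P[...,0]-.52)<.05)]
    print('cabinet y',np.percentile(q[:,1],[0.5,50]))
E
```

```text
True
press 49.2 w -0.003 gf 0.0 [0.5146 0.2914 0.0748] F [ 0.4 -0.5 -0.1]
wrist front top edge y [0.30225552 0.30910003 0.31665971] 2411
cabinet y [0.31513594 0.35430968]Traceback (most recent call last):
  File "<stdin>", line 11, in <module>
    return _quantile_unchecked(
        a, q, axis, out, overwrite_input, method, keepdims, weights)
    return _ureduce(a,
                    func=_quantile_ureduce_func,
    ...<5 lines>...
                    overwrite_input=overwrite_input,
                    method=method)
    r = func(a, **kwargs)
    result = _quantile(arr,
                       quantiles=q,
    ...<2 lines>...
                       out=out,
                       weights=wgt)
    slices_having_nans = np.isnan(arr[-1, ...])
                                  ~~~^^^^^^^^^
IndexError: index -1 is out of bounds for axis 0 with size 0
```

View pics/d2.png

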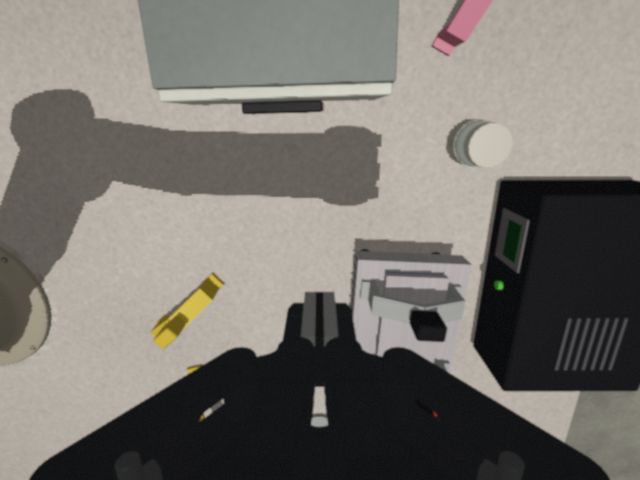

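The white front at (275,95) abuts the cabinet, and both presses stopped at the same place, so the drawer is home. Next I measure the lugs and bar with the wrist camera.

```bash
cat >> h.py <<'E'
def lugs(c,P):
    m=(P[...,2]>.176)&(P[...,2]<.19)&(abs(P[...,0]-.68)<.06)&(abs(P[...,1])<.1)
    out=[]
    for s in (1,-1):
        q=P[m&(s*P[...,1]>0)]
        if len(q)>20:
            r=cv2.minAreaRect(q[:,:2].astype(np.float32)*1000);out.append((np.round(r[0],1),np.round(r[1],1),round(r[2],1),q[:,2].mean().round(4)))
    return out
E
python3 - <<'E'
from h import *
env.let_go()
Y=np.pi/2
for p in ([.60,0,.42],[.45,-.385,.4]):
    best=min((( abs(j[6]),y) for y in (Y,-Y) for j in [env.inverse_kinematics(p,quat(y))] if j is not None))
    env.move_ptp(p,quat(best[1]));print(best,env.get_obs()['time_s'])
    _,P,o=shot('wrist','w5' if p[1]==0 else 'w6')
    if p[1]==0: print(lugs('w',P))
    else:
        q=P[(P[...,2]>.150)&(P[...,2]<.165)&(abs(P[...,0]-.556)<.05)&(P[...,1]<-.25)&(P[...,1]>-.53)]
        r=cv2.minAreaRect(q[:,:2].astype(np.float32)*1000);print('bar',r,q[:,2].max(),np.polyfit(q[:,1],q[:,0],1),len(q))
_,P,o=shot('scene');print('scene',lugs('s',P))
q=P[(P[...,2]>.152)&(P[...,2]<.165)&(abs(P[...,0]-.556)<.05)&(P[...,1]<-.25)&(P[...,1]>-.53)]
print('bar scene',cv2.minAreaRect(q[:,:2].astype(np.float32)*1000),len(q))
E
```

```text
(np.float64(1.1750804591928101), -1.5707963267948966) 53.1
[(array([681.8,  61.8]), array([19.2, 31.9]), 85.9, np.float64(0.1808)), (array([680.9, -57.7]), array([19.9, 31.9]), 84.7, np.float64(0.1807))]
(np.float64(0.46180905577633036), -1.5707963267948966) 54.675
bar ((557.2258911132812, -384.6307373046875), (256.9613952636719, 18.28412437438965), 88.78211212158203) 0.15956770351748978 [0.01795879 0.5640032 ] 3970
scene [(array([682. ,  62.6]), array([32.9, 23.8]), 3.3, np.float64(0.1813)), (array([681.1, -55.7]), array([23.3, 32.4]), 88.2, np.float64(0.1814))]
bar scene ((557.8338623046875, -382.08355712890625), (251.93408203125, 18.361087799072266), 89.22991180419922) 342
```

View pics/w6.png

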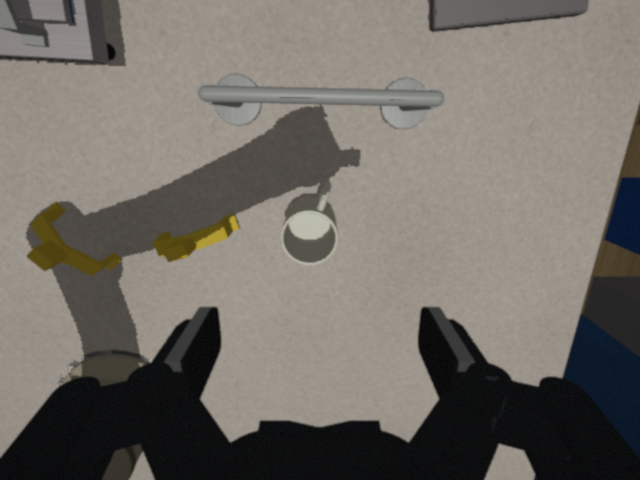

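The bar at (203,94)–(443,98) is clear and the mug at (308,235) is clear of it. I hang the bridges, starting with bridge1.

```bash
cat >> h.py <<'E'
def hang(l,y):
    Q=quat(-np.pi/2);bx=.564+.018*y
    env.move_ptp([l[0],l[1],.24],Q);hit=env.move_linear([l[0],l[1],.152],rate=.1,stop_force=6);stat(f'at lug {hit}')
    env.grasp(60);stat('grasp')
    env.move_linear([l[0],l[1],.30],rate=.15);stat('lift')
    if env.get_obs()['width']<.1: print('MISSED');return
    env.move_linear([bx,y,.30],rate=.22);env.wait(.3)
    env.move_linear([bx,y,.19],rate=.12)
    hit=env.move_linear([bx,y,.166],rate=.03,stop_force=3);stat(f'hung {hit}')
E
python3 - <<'E'
from h import *
hang((.681,-.057),-.430)
shot('scene','h1')
E
```

```text
at lug False 57.4 w 1.001 gf 0.0 [ 0.6814 -0.0573  0.1526] F [-0.4 -0.4 -0.3]
grasp 58.0 w 0.223 gf 59.6 [ 0.6812 -0.0572  0.1524] F [-0.2  0.3  4.7]
lift 59.2 w 0.223 gf 58.8 [ 0.6805 -0.0566  0.2989] F [-0.   0.3 -2.8]
hung True 63.1 w 0.226 gf 59.8 [ 0.5563 -0.4298  0.171 ] F [-0.1  1.   6.4]
```

View pics/h1.png

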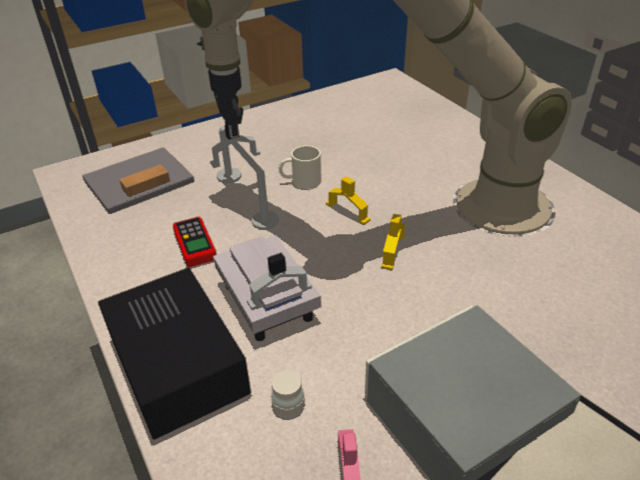

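Bridge1 sits astride the bar at (232,145), at the expected height of 0.171. I release it and hang bridge0.

```bash
python3 - <<'E'
from h import *
env.let_go();o=env.get_obs()['position'];env.move_linear([o[0],o[1],.30],rate=.15)
hang((.682,.062),-.338)
env.let_go();o=env.get_obs()['position'];env.move_linear([o[0],o[1],.30],rate=.15)
env.move_ptp([.5,-.1,.40],quat(-np.pi/2));env.wait(1)
stat('end')
_,P,_=shot('scene','h2');q=P[(P[...,2]>.185)&(P[...,2]<.22)&(abs(P[...,0]-.556)<.06)&(P[...,1]<-.25)&(P[...,1]>-.53)]
for s in (q[q[:,1]<-.384],q[q[:,1]>-.384]): print(s.mean(0),s[:,2].max(),len(s))
E
```

```text
at lug False 67.7 w 1.0 gf 0.0 [0.6824 0.0618 0.1526] F [-0.1 -0.1 -0.3]
grasp 68.3 w 0.223 gf 60.2 [0.6822 0.0619 0.1524] F [-1.3  0.2  3.5]
lift 69.5 w 0.224 gf 59.7 [0.6815 0.0623 0.2989] F [-0.1  0.6 -1.4]
hung True 73.5 w 0.224 gf 60.6 [ 0.5579 -0.3379  0.1711] F [-0.6  1.4  6.5]
end 77.2 w 0.999 gf 0.0 [ 0.5 -0.1  0.4] F [ 0.1 -0.1 -1. ]
[ 0.55785572 -0.42480716  0.19564102] 0.2045981682053073 120
[ 0.55767322 -0.33317423  0.19564397] 0.20417603785384286 137
```

View pics/h2.png

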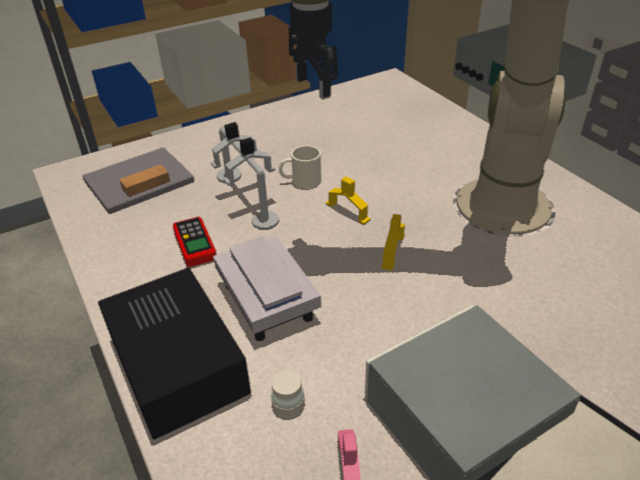

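Both bridges hang level over the bar, lugs at (232,131) and (247,147). The drawer is shut, the bystanders have not moved, and the robot is clear.

```bash
python3 -c "
from cell import env
print(env.sign_off())"
```

```text
the job is handed in; nothing more can be done
None
```

I handed the job in with both bridges hung on the bar, all three cells present standing in bores of their own size and the drawer pushed home; one finger pressed on the heat sink at about 40 N during a missed grasp (nothing visibly moved), and no verdict came back.

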